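# Spring-return check of a kinematic mirror mount

## Task

Check the spring return of the kinematic mirror mount: with the fingertips press its blue corner pad down until the pointer on that side stands level with the blue mark on its scale, hold it there for a good second, and let the corner spring fully back up; then do the same with the yellow pad and the yellow mark. Press one corner at a time and do not push a pointer down past its mark. Grasp nothing, keep off the mirror, and leave the mount, the marks and the things lying around where they are.

Things in the scene. Friction and masses are not known exactly. Their poses are not given: they have to be found in the camera images.
- mount: Mirror mount: loose dark steel base, about 3 kg, carrying the parts below. Origin: underside, below the tilt plate's centre; z up, x from the plate's front corner to its pivot corner (roughly away from the robot, up to 0.5 rad off), y to the blue corner. Base 150 x 170 x 14 mm plus a 36 x 280 mm cross bar 42 mm in front, with an upright white scale (top 76 mm up) at each end.
- plate: Aluminium tilt plate, 118 mm square, 10 mm thick, corners along the mount's x and y, mid-plane 62 mm up at rest. Origin: pivot under the far corner. The blue and yellow corners sink independently, each against its own spring: about 3 N at the pad to start moving, 10 N at 18 mm of pad travel; hard stop at 24 mm. Either springs back when let go.
- mirror: Round mirror in a black ring, 68 mm across, 7 mm high, fixed on the middle of the tilt plate (origin: centre of its underside). Not to be touched.
- blue_pad (a point): Centre of the flat top of the blue round pad (24 mm wide, 7 mm high, flat top 16 mm) on the plate's left (+y of the mount) corner, 74 mm above the bench at rest, 90 mm from the pivot.
- yellow_pad (a point): The same for the yellow pad on the right (-y of the mount) corner.
- blue_pointer (a point): Tip of the thin red-tipped pointer rod that sticks out of the plate beyond the blue pad, 150 mm from the pivot, 62 mm above the bench at rest; it sinks 1.67 mm for each mm that the blue pad sinks, and stays level when only the yellow pad is pressed.
- yellow_pointer (a point): The same for the pointer beyond the yellow pad.
- blue_mark (a point): Centre of the blue mark, a band 10 mm high, 25 mm wide round the upright scale beside the blue pointer's tip, 31 to 49 mm above the bench (differs each start). The tip passes about 3 mm from the band's edge. Axes parallel to the mount's.
- yellow_mark (a point): The same for the yellow mark on the other scale, set independently.
- driver: Screwdriver with a yellow handle, 132 x 18 mm, lying loose in front of the mount (bystander).
- glass_vial: White-capped sample vial, 25 mm wide, 53 mm high, standing loose at the mount's front (bystander; origin under its centre).
- dropper: Brown dropper bottle, 31 mm wide, 86 mm high, standing loose behind the mount's blue side (bystander; origin under its centre).
- lens_pot: Clear pot with a red and green lid, 78 mm wide and high, standing loose on the left (bystander).
- lab_timer: White timer, 62 x 62 x 20 mm, lying loose on the right (bystander).
- forceps: Steel tweezers, 127 mm long, lying loose on the left (bystander).

How it is judged:
By the outcome, as a careful person would: the job done as asked, in the order asked, and still so for the second after the job is handed in, with the robot touching nothing.
It also fails if it takes over 54 s, if anything falls off the work surface, if the arm or the gripper's body presses on something with over 40 N, if the wrist force passes 120 N, or if a joint passes its speed limit or range.

## Robot

A 6-joint arm with a two-finger parallel gripper is mounted at the origin on a cart in front of the work surface, level with it; the furniture and walls round the work are solid. World frame = base frame: x ahead of the robot, y to its left, z up, the work surface at z = 0. Lengths are in m, angles in rad, forces in N, time in s.
With the tool pointing down it reaches from about 0.275 to 0.75 m from the base axis. Payload 10.2 kg.
Tool frame: the origin (TCP) lies midway between the tips of the shut fingers; the grasp point (between the pads) lies 19 mm behind it; z points along the fingers, y is the line along which they close (so a half turn about z gives the same grasp; the last joint's range is limited). The gripper opens to 88 mm and grips with 3 to 60 N. Pads are 18 mm wide; open, the fingers measure 123 mm over their backs; the gripper's body (75 mm by 187 mm) begins 45 mm behind the grasp point.
Start: joints at [1.099, 0.313, 1.498, -0, 1.331, -0.223], TCP at [0.129, 0.509, 0.239] pointing down, gripper open.
Joint ranges: [-2.94, 2.94], [-0.97, 2.17], [0.19, 2.56], [-1.23, 4.37], [0.02, 3.11], [-2.88, 2.88]. Speed limits (rad/s): [2.39, 2.39, 3.01, 3.14, 3.14, 3.14].

## Interface

Orientations are given as a unit quaternion [x, y, z, w].
In Python, from plant import manip gives the robot as it stands. The module is installed in compiled form; this text tells all that it offers.
- The arm moves only by the tool apply_moves, never from a script. Its argument "steps" is a list of rows, each a list of 4 numbers: the shift along the tool's x, y, z in m, then the turn about the tool's z in rad. A call has 1 to 12 rows; each row shifts and turns the commanded pose from where the row before left it, along the tool's axes as they then stand; what a row does not reach is not made up. A row lasts 1/12 s, in which the tool goes at most 41.7 mm and 7.16 degrees, less where a joint would pass 70% of its speed; a pose out of reach is approached as far as the arm can. A call is refused whole if a number of a shift passes 0.0417 or a number of a turn 0.125, either way. A call with a gripper value outside its range is refused whole. "gripper" is the opening, from -1 (shut) to 1 (fully open), set as the call begins (left out, the last holds). The fingers move at their own pace and stop on an object; "grip_force" is the grip in N (left out, the last holds). Time passes only in rows, so rows that do not move let the fingers close. It gives the time, the measured TCP pose, the force, the opening and the grip force at its end, in the units of the state.
- manip.observe(): the state, without advancing time (a new reading comes with each control period).
- manip.capture(name): name is "side" or "top"; returns a dict with "image" (384x512x3 uint8, blue, green, red), "depth" (384x512 float32, m along the optical axis (not along the pixel's ray), 0 where there is no reading), "fx", "fy", "cx", "cy" (pixels), "pose" (4x4, takes a point from camera to world coordinates). Camera axes: x right, y down, z forward; pixel columns grow to the right and rows downward; lengths in m; the calibration is good to about 2 mm. A picture is of the moment at which its call begins.
- manip.finish_job(): hands the job in; it is judged then, once.
The state is a dict: "clock": time; "joint_positions": joint angles; "joint_vel": joint speeds; "tau": joint torques, N m; "tool_pos": TCP position; "tool_rot": TCP orientation; "force": force on the tool from outside, world axes, zero at the start; "ft_torque": the same for the moment, N m; "opening": opening from 0.0 (shut) to 1.0 (fully open); "grasp_force": force on a finger pad.
Only numpy, scipy, OpenCV 4.12 (cv2) and the standard library are available. Lean on these libraries where they do the work, as an engineer would, in place of code of your own. Each camera call takes 0.05 s, during which the arm holds its last target. There are 200 camera calls.

## Working session

There is one attempt and no reset: what is moved stays moved. The work goes in short steps, Python scripts to look and compute and a tool call to move; the robot and the scene stay as the last step left them, time stands still between calls to the robot, and variables do not carry over. Pictures are saved under pics/ and viewed, at most 10 in all, crops included, and the job is handed in when it is done.

Besides the shell and the picture viewer there is one more tool, called after ">>>" as name(argument=value, ...), one argument or row to a line, values as JSON. apply_moves: Moves the arm, as the interface text tells. Its arguments: {"type":"object","properties":{"steps":{"type":"array","items":{"type":"array","items":{"type":"number"}}},"gripper":{"type":"number"},"grip_force":{"type":"number"}},"required":["steps"]}

```bash
mkdir -p pics
cat > h.py <<'E'
import numpy as np, cv2
from plant import manip
def cap(n,f=None):
    c=manip.capture(n)
    if f: cv2.imwrite(f'pics/{f}.png',c['image'])
    return c
def pts(c):
    d=c['depth'];v,u=np.indices(d.shape)
    P=np.stack([(u-c['cx'])/c['fx']*d,(v-c['cy'])/c['fy']*d,d],-1)
    return P@c['pose'][:3,:3].T+c['pose'][:3,3]
E
python3 - <<'E'
from h import *
for n in('top','side'):
    c=cap(n,n+'0');print(n,c['fx'],c['pose'].round(3).tolist())
s=manip.observe();print(s)
E
```

```text
top 493.32661728277714 [[-0.02, -0.993, 0.116, 0.397], [-1.0, 0.02, 0.0, 0.004], [-0.002, -0.116, -0.993, 1.493], [0.0, 0.0, 0.0, 1.0]]
side 395.0692533260798 [[-0.998, 0.041, -0.046, 0.618], [0.06, 0.487, -0.871, 1.062], [-0.013, -0.872, -0.489, 0.669], [0.0, 0.0, 0.0, 1.0]]
{'clock': 0.1, 'joint_positions': array([ 1.09859647e+00,  3.13375326e-01,  1.49830484e+00,  1.04025363e-06,
        1.33098805e+00, -2.23379170e-01]), 'joint_vel': array([-0.00010401, -0.00140224, -0.00202347,  0.00117946,  0.00122288,
        0.00265547]), 'tau': array([ 2.38296656e-03, -4.02813148e+01, -2.52646047e+01,  6.95228088e-02,
        3.42013815e-02, -5.98117003e-05]), 'tool_pos': array([0.12919557, 0.50865054, 0.23824906]), 'tool_rot': array([ 1.24089763e-01,  9.92270851e-01, -5.05407898e-04, -1.83760593e-04]), 'force': array([ 0.4822652 , -0.71326837, -0.35994082]), 'ft_torque': array([0.01782237, 0.00482452, 0.0089932 ]), 'grasp_force': 0.0, 'opening': 1.001679488201692}
```

View pics/top0.png

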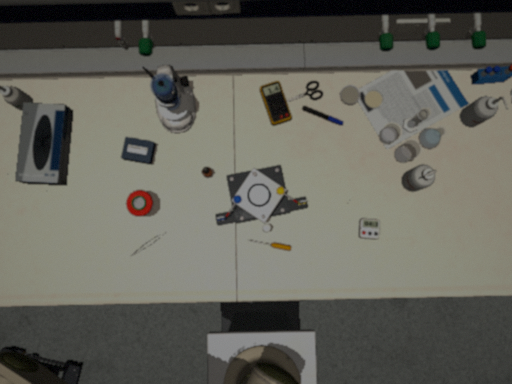

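View pics/side0.png

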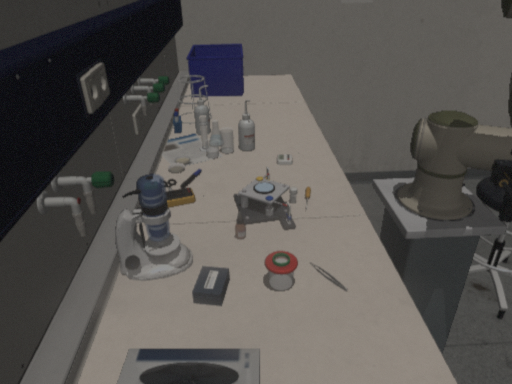

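Run:
```python
from h import *
a=cv2.imread('pics/top0.png')[155:260,200:330];b=cv2.imread('pics/side0.png')[160:240,215:325]
cv2.imwrite('pics/ta.png',cv2.resize(a,None,fx=6,fy=5.7,interpolation=cv2.INTER_CUBIC))
cv2.imwrite('pics/sa.png',cv2.resize(b,None,fx=7,fy=7,interpolation=cv2.INTER_CUBIC))
for n in('top','side'):
    c=manip.capture(n);P=pts(c);h=cv2.cvtColor(c['image'],cv2.COLOR_BGR2HSV)
    m=(h[...,1]>110)&(h[...,2]>40)&(abs(P[...,0]-.5)<.15)&(abs(P[...,1])<.2)
    for name,lo,hi in(('blue',100,130),('yel',12,35),('red',0,8)):
        q=(m&(h[...,0]>=lo)&(h[...,0]<=hi)).astype('uint8')
        k,L,S,C=cv2.connectedComponentsWithStats(q,connectivity=8)
        for i in range(1,k):print(n,name,S[i,4],C[i].round(1),np.median(P[L==i],0).round(3))
```

```text
top blue 1 [451.  90.] [0.397 0.004 1.493]
top blue 1 [460.  93.] [0.397 0.004 1.493]
top blue 1 [464. 103.] [0.397 0.004 1.493]
top blue 1 [ 60. 146.] [0.397 0.004 1.493]
top blue 38 [236.8 198.8] [0.538 0.06  0.072]
top blue 1 [225. 218.] [0.487 0.099 0.008]
top yel 1 [210. 169.] [0.632 0.14  0.041]
top yel 1 [209. 171.] [0.626 0.143 0.044]
top yel 1 [206. 173.] [0.616 0.149 0.067]
top yel 2 [210.5 172.5] [0.622 0.139 0.037]
top yel 1 [204. 174.] [0.616 0.157 0.047]
top yel 1 [207. 175.] [0.614 0.149 0.043]
top yel 47 [280.3 189.9] [ 0.561 -0.066  0.072]
top yel 7 [298.7 203.1] [ 0.525 -0.12   0.038]
top yel 4 [304.2 202.8] [ 0.525 -0.138  0.037]
top yel 93 [280.8 246. ] [ 0.4   -0.067  0.015]
top red 1 [119.  38.] [0.397 0.004 1.493]
top red 1 [208. 176.] [0.612 0.147 0.032]
top red 9 [295.1 200.7] [ 0.532 -0.111  0.061]
top red 11 [227.2 214.4] [0.495 0.09  0.058]
side blue 11 [269.  197.6] [0.539 0.069 0.075]
side yel 15 [259.3 178.1] [ 0.56  -0.059  0.074]
side yel 33 [307.5 192.1] [ 0.402 -0.054  0.017]
side red 1 [285. 205.] [0.494 0.092 0.062]
```

View pics/ta.png

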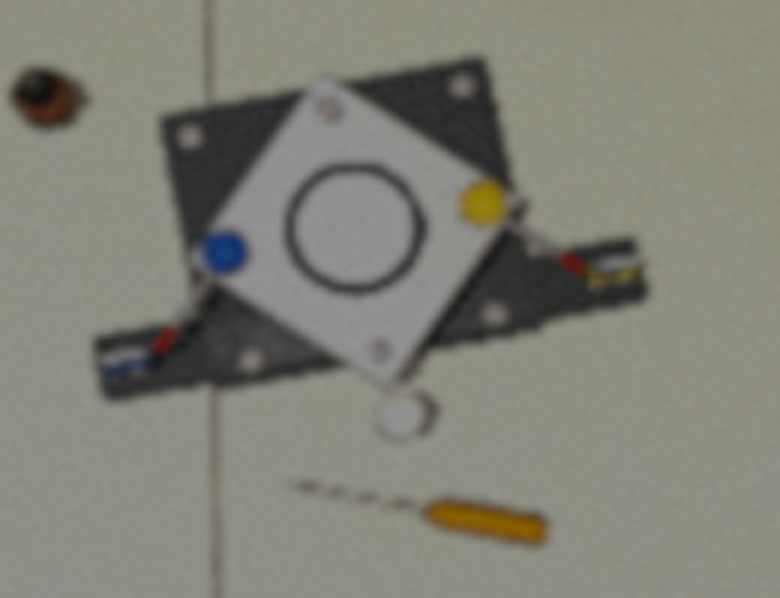

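View pics/sa.png

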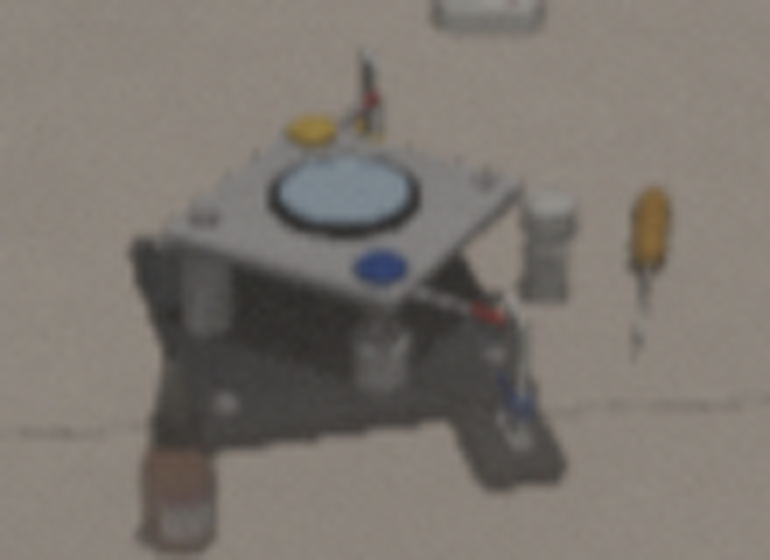

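```bash
cat >> h.py <<'E'
def avg(n,k=8):
    cs=[manip.capture(n) for _ in range(k)];c=dict(cs[0]);c['image']=np.mean([x['image'] for x in cs],0);c['depth']=np.median([x['depth'] for x in cs],0);return c
def ray(c,u,v,z):
    d=c['pose'][:3,:3]@np.array([(u-c['cx'])/c['fx'],(v-c['cy'])/c['fy'],1]);o=c['pose'][:3,3];return o+d*(z-o[2])/d[2]
def proj(c,p):
    q=(np.atleast_2d(p)-c['pose'][:3,3])@c['pose'][:3,:3];return np.c_[c['fx']*q[:,0]/q[:,2]+c['cx'],c['fy']*q[:,1]/q[:,2]+c['cy']]
E
python3 - <<'E'
from h import *
import pickle
t=avg('top');s=avg('side');pickle.dump((t,s),open('ref.pkl','wb'))
def cen(c,u,v,r,col):
    I=c['image'];m=np.zeros(I.shape[:2]);w=(I[...,0]-I[...,2])*(1 if col=='b' else -1)
    w=np.clip(w-25,0,None);vv,uu=np.indices(w.shape);w=w*(abs(uu-u)<=r)*(abs(vv-v)<=r)
    return (w*uu).sum()/w.sum(),(w*vv).sum()/w.sum()
for n,c,b,y in(('top',t,(237,199),(280,190)),('side',s,(269,198),(259,178))):
    B=ray(c,*cen(c,*b,5,'b'),.0725);Y=ray(c,*cen(c,*y,5,'y'),.0725)
    print(n,B.round(4),Y.round(4),((B+Y)/2).round(4),np.hypot(*(B-Y)[:2]),np.arctan2(-(B-Y)[0],(B-Y)[1]))
for n,c,(u0,u1,v0,v1) in(('top',t,(294,308,197,210)),('top',t,(214,230,210,222)),('side',s,(263,272,164,184)),('side',s,(283,294,200,226))):
    P=pts(c);print(n,u0,v0)
    for v in range(v0,v1):
        print(v,' '.join('%4d/%3d'%(c['image'][v,u,2]-c['image'][v,u,0],1000*P[v,u,2]) for u in range(u0,u1)))
E
```

```text
top [0.5381 0.0599 0.0725] [ 0.5604 -0.0658  0.0725] [ 0.5493 -0.0029  0.0725] 0.12765468127563664 0.17549897479694782
side [0.5378 0.0644 0.0725] [ 0.5595 -0.0611  0.0725] [0.5487 0.0016 0.0725] 0.12738118503446474 0.1708896149450803
top 294 197
197   14/  0   12/  0   11/  1   11/ -1    9/  1    9/ -3    7/ -1    7/  9    6/ 12    3/ 12    4/ 11    7/  7   12/ -3   14/  0
198   12/  0    8/ -1    6/  8    5/ 11    4/ 13    3/ 12    1/ 14    2/ 14    0/ 10    0/ 12    0/ 14    4/ 12   11/  0   14/ -3
199   35/ 11   24/ 10    8/ 14    1/ 12    0/ 13    0/  9    0/ 12    0/ 16    0/ 13    0/ 11    0/ 11    4/ 13    9/  0   13/  0
200   68/ 63   64/ 13   39/ 13   15/ 13    5/ 12    3/ 14    0/ 12    0/ 11    0/ 13   -1/ 13    0/ 12    3/ 73    7/ 74   12/  0
201   55/ 62   72/ 63   67/ 60   45/ 11   24/ 15   10/ 10    2/ 76    0/ 74    1/ 74    3/ 74    6/ 74   10/ 76   11/ 74   12/  0
202   18/ 14   38/ 65   56/ 63   51/ 36   39/ 33   22/ 74    9/ 74    6/ 72   14/ 68   31/ 60   40/ 53   37/ 44   21/ 12   12/  0
203    0/ 15    5/ 14   17/ 10   28/ 27   44/ 44   48/ 58   37/ 47   27/ 
[... 6328 characters left out ...]
4    5/ 15    4/ 22    2/ 22   -5/ 33   -9/ 32   -8/ 32    1/ 15    9/ 15   13/  1
220    5/ 14    5/ 15    5/ 15    5/ 21    4/ 23    1/ 25    0/ 27    1/ 22    4/ 14    7/ 15   12/  1
221    5/ 15    5/ 14    5/ 14    5/ 18    5/ 22    4/ 22    6/ 24    4/ 23    5/ 15    5/ 16    8/ 15
222    5/ 15    5/ 15    5/ 15    5/ 15    5/ 21    5/ 22    5/ 21    6/ 21    5/ 14    5/ 15    7/ 15
223    5/ 14    5/ 15    5/ 14    5/ 14    5/ 18    5/ 20    5/ 17    5/ 17    5/ 15    5/ 15    6/ 16
224    5/ 13    5/ 14    5/ 15    6/ 15    5/ 15    5/ 15    5/ 15    5/ 16    5/ 15    5/ 15    5/ 14
225    6/ 12    6/ 15    5/ 13    5/ 14    5/ 13    6/ 14    5/ 13    5/ 14    5/ 13    5/ 13    5/ 12
```

>>> apply_moves(
  steps=[
    [0,0,0,0.122],
    [0,0,0,0.122],
    [0,0,0,0.122],
    [-0.03,-0.0065,0,0],
    [-0.03,-0.0065,0,0],
    [-0.03,-0.0065,0,0],
    [-0.03,-0.0065,0,0],
    [-0.03,-0.0065,0,0],
    [-0.03,-0.0065,0,0],
    [-0.03,-0.0065,0,0],
    [-0.03,-0.0065,0,0],
    [-0.03,-0.0065,0,0],
  ],
  gripper=-1,
)

```text
clock: 2.0
tool_pos: [0.3169, 0.3041, 0.2389]
tool_rot: [0.303, 0.953, 0.0, 0.0]
force: [1.2, -0.5, -0.1]
opening: 0.113
grasp_force: 0.0
```

>>> apply_moves(
  steps=[
    [-0.03,-0.0065,0.01,0],
    [-0.03,-0.0065,0.01,0],
    [-0.03,-0.0065,0.01,0],
    [-0.03,-0.0065,0.01,0],
    [-0.03,-0.0065,0.01,0],
    [-0.03,-0.0065,0.01,0],
    [-0.03,-0.0065,0.01,0],
    [-0.03,-0.0065,0.01,0],
    [-0.03,-0.0065,0.01,0],
    [-0.02,-0.0065,0.01,0],
    [0,0,0.01,0],
    [0,0,0,0],
  ],
)

```text
clock: 3.0
tool_pos: [0.5147, 0.0845, 0.1268]
tool_rot: [0.303, 0.953, -0.0, -0.002]
force: [-0.8, -0.3, -1.0]
opening: 0.007
grasp_force: 0.0
```

```bash
cat >> h.py <<'E'
M=np.array([.549,-.0006,0]);yaw=.173
def mw(x,y,z): c,s=np.cos(yaw),np.sin(yaw);return M+[c*x-s*y,s*x+c*y,z]
def st(target):
    from scipy.spatial.transform import Rotation as R
    s=manip.observe();r=R.from_quat(s['tool_rot']).as_matrix()
    print('t',round(s['clock'],2),s['tool_pos'].round(4),'F',s['force'].round(1),'yang',np.arctan2(r[1,1],r[0,1]).round(3),'z',r[:,2].round(3),'need',(r.T@(target-s['tool_pos'])).round(4))
E
python3 - <<'E'
from h import *
st(mw(0,.064,.074))
a=cap('top')['image'][140:260,190:330];b=cap('side')['image'][120:240,205:345]
cv2.imwrite('pics/c1.png',cv2.resize(np.hstack([a,b]),None,fx=2.8,fy=2.8,interpolation=cv2.INTER_CUBIC))
E
```

```text
t 3.0 [0.5147 0.0845 0.1268] F [-0.8 -0.3 -1. ] yang 0.954 z [-0.004  0.    -1.   ] need [-0.0319 -0.0045  0.0527]
```

View pics/c1.png

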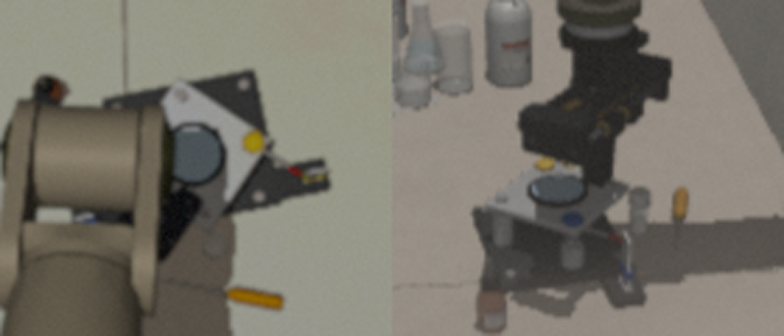

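>>> apply_moves(
  steps=[
    [-0.01,-0.0015,0,0],
    [-0.01,-0.0015,0,0],
    [-0.01,-0.0015,0.005,0],
    [0,0,0.01,0],
    [0,0,0.01,0],
    [0,0,0.01,0],
    [0,0,0.008,0],
    [0,0,0.003,0],
    [0,0,0,0],
    [0,0,0,0],
  ],
)

```text
clock: 3.93
tool_pos: [0.5374, 0.0641, 0.0828]
tool_rot: [0.302, 0.953, -0.0, 0.0]
force: [-0.6, -0.0, 0.4]
opening: 0.003
grasp_force: 0.0
```

```bash
cat >> h.py <<'E'
def red(c,y):
    P=pts(c);I=c['image'].astype(float);r=I[...,2]-np.maximum(I[...,0],I[...,1])
    d=np.linalg.norm(P[...,:2]-mw(-42,107*np.sign(y),0)[:2] if 0 else P[...,:2]-mw(-.040,.105*np.sign(y),0)[:2],axis=-1)
    m=(r>10)&(d<.025)&(P[...,2]>.02)
    print('red n',m.sum(),'px',np.argwhere(m).mean(0).round(2) if m.any() else '', 'z',np.sort((P[m][:,2]*1000).round(1)))
E
python3 - <<'E'
from h import *
st(mw(0,.064,.074));red(avg('side',3),1)
a=cap('side')['image'][120:240,205:345]
cv2.imwrite('pics/c2.png',cv2.resize(a,None,fx=4,fy=4,interpolation=cv2.INTER_CUBIC))
E
```

```text
t 3.93 [0.5374 0.0641 0.0828] F [-0.6 -0.   0.4] yang 0.956 z [ 0. -0. -1.] need [-0.0014 -0.001   0.0088]
red n 9 px [204.22 284.56] z [63.4 63.4 64.6 64.7 65.  65.7 65.7 66.8 69.1]
```

View pics/c2.png

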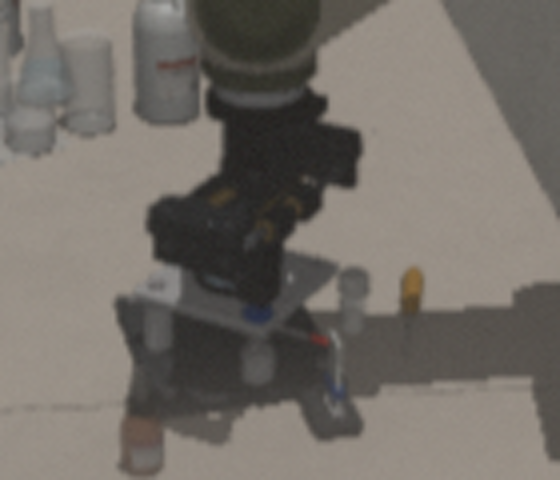

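>>> apply_moves(
  steps=[
    [0,0,0.004,0],
    [0,0,0.003,0],
    [0,0,0.002,0],
    [0,0,0.002,0],
    [0,0,0.002,0],
    [0,0,0,0],
    [0,0,0,0],
  ],
)

```text
clock: 4.72
tool_pos: [0.5371, 0.0642, 0.0697]
tool_rot: [0.303, 0.953, 0.0, -0.0]
force: [-3.8, 3.2, 5.3]
opening: 0.005
grasp_force: 2.6
```

Run:
```python
from h import *
st(mw(0,.064,.074));red(avg('side',3),1)
```

```text
t 4.72 [0.5371 0.0642 0.0697] F [-3.8  3.2  5.3] yang 0.956 z [-0.001  0.    -1.   ] need [-0.0017 -0.0009 -0.0043]
red n 11 px [206.09 284.55] z [55.3 56.  56.9 57.6 58.  58.7 59.  59.2 59.9 62.  67. ]
```

>>> apply_moves(
  steps=[
    [0.0007,0,0,0],
    [0.0003,0,0.002,0],
    [0.0002,0,0.002,0],
    [0.0001,0,0.002,0],
    [0.0001,0,0.001,0],
    [0,0,0,0],
    [0,0,0,0],
  ],
)

```text
clock: 5.45
tool_pos: [0.5371, 0.0645, 0.0633]
tool_rot: [0.303, 0.953, 0.0, 0.001]
force: [-2.2, 0.4, 7.1]
opening: 0.005
grasp_force: 3.9
```

Run:
```python
from h import *
st(mw(0,.064,.074));red(avg('side',3),1)
```

```text
t 5.45 [0.5371 0.0645 0.0633] F [-2.2  0.4  7.1] yang 0.956 z [ 0.002 -0.001 -1.   ] need [-0.0019 -0.0011 -0.0107]
red n 9 px [208.89 284.22] z [46.  46.7 47.1 47.5 47.6 48.  48.3 48.9 52. ]
```

>>> apply_moves(
  steps=[
    [0.0002,0,0.002,0],
    [0.0002,0,0.0015,0],
    [0,0,0.0013,0],
    [0,0,0,0],
    [0,0,0,0],
  ],
)

```text
clock: 6.02
tool_pos: [0.5371, 0.0646, 0.0589]
tool_rot: [0.303, 0.953, 0.0, 0.002]
force: [-1.5, 0.3, 10.6]
opening: 0.006
grasp_force: 4.9
```

Run:
```python
from h import *
st(mw(0,.064,.074));c=avg('side',4);red(c,1)
P=pts(c)
for v in range(203,224):print(v,' '.join('%4d/%3d'%(c['image'][v,u,2]-c['image'][v,u,0],1000*P[v,u,2]) for u in range(279,293)))
cv2.imwrite('pics/c3.png',cv2.resize(c['image'][185:235,255:310].astype('uint8'),None,fx=10,fy=10,interpolation=cv2.INTER_CUBIC))
```

```text
t 6.02 [0.5371 0.0646 0.0589] F [-1.5  0.3 10.6] yang 0.956 z [ 0.003 -0.001 -1.   ] need [-0.002  -0.0012 -0.0151]
red n 8 px [210.75 284.  ] z [39.3 39.9 40.1 41.3 41.9 42.2 42.8 43.3]
203    4/ 14    4/ 15    3/ 15    2/ 14    2/ 15    4/ 15    7/  1    8/  1    6/ 75    5/ 77    7/  1    8/  1    8/  1    8/  0
204    4/ 14    4/ 16    4/ 13    4/ 15    3/ 15    4/ 16    5/ 13    7/  0    6/ 71    5/ 78    6/ 77    8/  1    8/  1    9/  0
205    3/ 15    4/ 13    5/ 16    5/ 14    4/ 14    4/ 14    4/ 15    7/  0    6/ 68    4/ 73    7/ 76    7/  0    9/  1    9/  1
206    4/ 15    3/ 15    4/ 15    3/ 15    4/ 14    4/ 16    3/ 15    4/ 15    5/ 65    5/ 70    6/ 75    6/ 74    9/  0    8/  2
207    4/ 15    4/ 14    3/ 15    4/ 16    4/ 16    5/ 15    4/ 15    3/ 13    5/ 62    4/ 68    5/ 72    7/ 72    8/  1    9/  0
208    4/ 44    4/ 14    4/ 15    5/ 15    4/ 15    4/ 16    3/ 15    4/ 15    4/ 58    5/ 65    5/ 68    8/ 69   10/  1   10/  1
209    5/ 42    4/ 42    5/ 42   11/ 44   12/ 14   10/ 13    7/ 16    4/ 17    4/ 55    5/ 60    5/ 65    7/ 64    9/  0    9/  0
210
[... 1116 characters left out ...]
5/ 25  -15/ 36  -17/ 37  -18/ 36   -2/ 15    7/  1
219    5/  8    5/ 11    5/ 15    4/ 13    4/ 15    5/ 15    4/ 13    4/ 23    2/ 21   -7/ 32  -13/ 32  -10/ 32    0/ 15    7/ 14
220    8/  1    7/ 11    5/ 15    4/ 15    4/ 15    5/ 15    5/ 16    5/ 21    5/ 22    0/ 24   -1/ 28    0/ 22    3/ 14    6/ 15
221   13/  0   10/  7    6/ 12    5/ 13    5/ 16    4/ 15    4/ 16    5/ 17    4/ 22    5/ 22    5/ 26    4/ 23    5/ 16    5/ 15
222   16/  1   10/  0    7/  9    5/ 15    4/ 16    4/ 14    4/ 15    5/ 14    4/ 23    5/ 21    5/ 22    5/ 22    5/ 14    4/ 14
223   16/  2   11/  1    7/  7    7/ 11    6/ 14    5/ 15    4/ 15    5/ 15    5/ 18    4/ 18    5/ 17    4/ 17    5/ 13    5/ 15
```

View pics/c3.png

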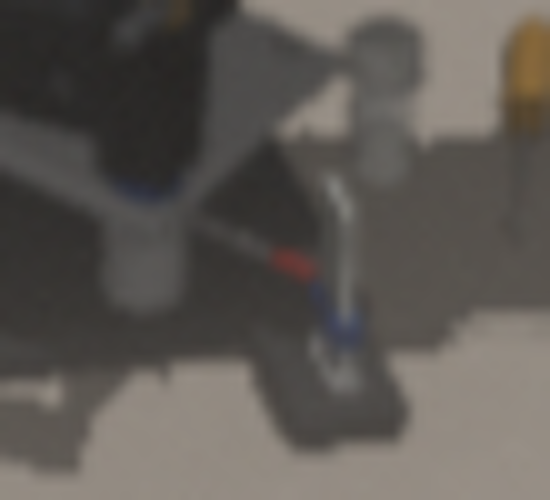

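>>> apply_moves(
  steps=[
    [0,0,0.0012,0],
    [0,0,0,0],
    [0,0,0,0],
    [0,0,0,0],
  ],
)

```text
clock: 6.55
tool_pos: [0.5372, 0.0645, 0.0578]
tool_rot: [0.303, 0.953, 0.0, 0.002]
force: [-2.2, 0.0, 10.7]
opening: 0.004
grasp_force: 5.2
```

Run:
```python
from h import *
st(mw(0,.064,.074));c=avg('side',4);red(c,1)
P=pts(c)
for v in range(208,218):print(v,' '.join('%4d/%3d'%(c['image'][v,u,2]-c['image'][v,u,0],1000*P[v,u,2]) for u in range(279,293)))
```

```text
t 6.55 [0.5372 0.0645 0.0578] F [-2.2  0.  10.7] yang 0.956 z [ 0.004 -0.001 -1.   ] need [-0.0019 -0.0012 -0.0162]
red n 8 px [211.  283.5] z [37.4 38.2 39.5 40.  40.2 40.4 42.  42.7]
208    4/ 44    5/ 17    4/ 15    4/ 15    4/ 15    4/ 15    4/ 16    5/ 14    4/ 59    5/ 64    5/ 69    6/ 68    9/  1    9/  0
209    3/ 42    4/ 42    5/ 42   10/ 15   10/ 14    5/ 14    5/ 17    4/ 17    4/ 55    5/ 62    5/ 65    7/ 64    9/  0    9/  2
210    4/ 15    5/ 40   11/ 40   36/ 42   33/ 41   19/ 18   11/ 17    5/ 18    4/ 52    4/ 58    5/ 62    7/  0    9/  1    9/  0
211    5/ 15    5/ 14   12/ 15   39/ 39   44/ 40   43/ 40   34/ 40   13/ 16    5/ 49    5/ 56    5/ 58    7/  0    9/  0    9/  1
212    5/ 14    5/ 14    7/ 15   15/ 15   28/ 15   42/ 37   43/ 38   15/ 16    5/ 45    4/ 52    6/ 56    7/  1    8/  1    9/  2
213    4/ 14    5/ 15    5/ 15    6/ 14    9/ 14   16/ 14   21/ 15   -4/ 40   -2/ 42    4/ 48    5/ 53    6/ 14    9/  0   10/  1
214    5/ 15    5/ 15    5/ 16    5/ 16    5/ 14    6/ 14    4/ 15  -12/ 38   -8/ 41    2/ 45    5/ 48    5/ 14    8/  2   10/  1
215    6/ 14    5/ 14    4/ 16    5/ 15    6/ 16    5/ 15    4/ 16   -3/ 34  -10/ 41   -3/ 41    3/ 45    0/ 41    5/  9    9/  0
216    5/ 15    5/ 14    4/ 14    5/ 14    5/ 16    5/ 15    6/ 15    0/ 14  -10/ 37  -17/ 41   -6/ 41  -13/ 40    0/  6    8/  0
217    6/ 11    4/ 15    5/ 16    5/ 14    6/ 14    6/ 14    5/ 15    2/ 15   -9/ 34  -22/ 41  -16/ 40  -21/ 39   -3/ 14    8/  0
```

Run:
```python
from h import *
c=cap('side')
u=np.array([-.7071,.7071]);pv=np.array([.0636,0])
for th in(0,.16,.17,.18,.19,.2,.21,.22):
    h=.005 # tip above pivot
    r=.15*np.cos(th)+h*np.sin(th);z=.062-.15*np.sin(th)-h*(1-np.cos(th))
    print(th,round(z*1000,1),proj(c,mw(*(pv+r*u),z)).round(2))
for x in(-.045,-.042,-.039):
  for z in(.03,.035,.04): print(x,z,proj(c,mw(x,.1095,z)).round(2),proj(c,mw(x,.1345,z)).round(2))
print(proj(c,mw(-.042,.122,.076)))
```

```text
0 62.0 [[286.8  205.71]]
0.16 38.0 [[286.29 212.56]]
0.17 36.6 [[286.23 212.97]]
0.18 35.1 [[286.15 213.38]]
0.19 33.6 [[286.07 213.78]]
0.2 32.1 [[285.99 214.18]]
0.21 30.6 [[285.9  214.58]]
0.22 29.1 [[285.81 214.98]]
-0.045 0.03 [[287.75 215.48]] [[290.28 220.13]]
-0.045 0.035 [[287.78 214.05]] [[290.32 218.68]]
-0.045 0.04 [[287.82 212.61]] [[290.37 217.22]]
-0.042 0.03 [[286.76 215.62]] [[289.28 220.27]]
-0.042 0.035 [[286.8  214.19]] [[289.32 218.82]]
-0.042 0.04 [[286.83 212.75]] [[289.36 217.37]]
-0.039 0.03 [[285.78 215.76]] [[288.28 220.42]]
-0.039 0.035 [[285.81 214.33]] [[288.32 218.97]]
-0.039 0.04 [[285.85 212.89]] [[288.36 217.51]]
[[288.37117558 204.43190001]]
```

>>> apply_moves(
  steps=[
    [0,0,0.0003,0],
    [0,0,0,0],
    [0,0,0,0],
    [0,0,0,0],
    [0,0,0,0],
    [0,0,0,0],
    [0,0,0,0],
    [0,0,0,0],
    [0,0,0,0],
    [0,0,0,0],
    [0,0,0,0],
    [0,0,0,0],
  ],
)

```text
clock: 7.8
tool_pos: [0.5372, 0.0646, 0.0575]
tool_rot: [0.303, 0.953, 0.0, 0.002]
force: [-1.8, 0.3, 10.6]
opening: 0.004
grasp_force: 5.3
```

>>> apply_moves(
  steps=[
    [0,0,0,0],
    [0,0,0,0],
    [0,0,0,0],
    [0,0,0,0],
  ],
)

```text
clock: 8.13
tool_pos: [0.5372, 0.0646, 0.0576]
tool_rot: [0.303, 0.953, 0.0, 0.002]
force: [-1.2, -0.7, 9.9]
opening: 0.006
grasp_force: 5.3
```

Run:
```python
from h import *
st(mw(0,.064,.074));red(avg('side',3),1)
```

```text
t 8.13 [0.5372 0.0646 0.0576] F [-1.2 -0.7  9.9] yang 0.956 z [ 0.004 -0.001 -1.   ] need [-0.0019 -0.0013 -0.0164]
red n 8 px [211.  283.5] z [37.4 37.6 38.9 40.7 41.1 41.1 41.9 42.3]
```

>>> apply_moves(
  steps=[
    [0,0,-0.003,0],
    [-0.0003,0,-0.004,0],
    [-0.0003,0,-0.004,0],
    [-0.0003,0,-0.004,0],
    [-0.0003,0,-0.004,0],
    [0,0,-0.006,0],
    [0,0,-0.015,0],
    [0,0,-0.02,0],
    [0,0,-0.01,0],
    [0,0,0,0],
  ],
)

```text
clock: 9.12
tool_pos: [0.5379, 0.0642, 0.1284]
tool_rot: [0.303, 0.953, 0.0, 0.002]
force: [0.2, -0.0, 0.2]
opening: 0.009
grasp_force: 0.0
```

Run:
```python
from h import *
st(mw(0,-.064,.074));c=avg('side',3);red(c,1)
```

```text
t 9.12 [0.5379 0.0642 0.1284] F [ 0.2 -0.   0.2] yang 0.956 z [ 0.004 -0.    -1.   ] need [-0.0916 -0.0918  0.0545]
red n 10 px [204.1 284.3] z [62.4 62.7 64.8 64.9 65.1 65.4 65.7 66.  66.3 69.8]
```

>>> apply_moves(
  steps=[
    [0,0,0,0.12],
    [0,0,0,0.12],
    [0,0,0,0.12],
    [0,0,0,0.12],
    [0,0,0,0.12],
    [0,0,0,0.12],
    [0,0,0,0.12],
    [0,0,0,0.12],
    [0,0,0,0.12],
    [0,0,0,0.12],
    [0,0,0,0.12],
    [0,0,0,0.12],
  ],
)

```text
clock: 10.27
tool_pos: [0.5364, 0.0643, 0.1251]
tool_rot: [0.858, 0.514, -0.001, -0.001]
force: [0.5, 0.3, -0.2]
opening: 0.003
grasp_force: 0.0
```

>>> apply_moves(
  steps=[
    [0,0,0,0.12],
    [0,0,0,0.006],
    [-0.015,0.015,0,0],
    [-0.02,0.02,0,0],
    [-0.02,0.02,0,0],
    [-0.02,0.02,0,0],
    [-0.012,0.012,0,0],
    [-0.005,0.004,0,0],
    [0,0,0,0],
    [0,0,0,0],
  ],
)

```text
clock: 11.1
tool_pos: [0.5585, -0.0625, 0.1259]
tool_rot: [0.886, 0.463, -0.0, -0.0]
force: [0.4, 0.1, -0.2]
opening: 0.004
grasp_force: 0.0
```

Run:
```python
from h import *
st(mw(0,-.064,.074));c=avg('side',3);red(c,-1);t=avg('top',3);red(t,-1)
a=t['image'][140:260,190:330];b=c['image'][120:240,205:345]
cv2.imwrite('pics/c4.png',cv2.resize(np.hstack([a,b]).astype('uint8'),None,fx=2.8,fy=2.8,interpolation=cv2.INTER_CUBIC))
```

```text
t 11.1 [ 0.5585 -0.0625  0.1259] F [ 0.4  0.1 -0.2] yang -0.609 z [-0.001  0.001 -1.   ] need [-0.      0.002   0.0519]
red n 3 px [173.67 267.67] z [55.2 64.  65. ]
red n 14 px [192.14 297.79] z [ 60.5  61.3  62.8  62.8  63.3  63.6  63.7 413.8 414.9 416.  416.3 416.5
 428.6 437.3]
```

View pics/c4.png

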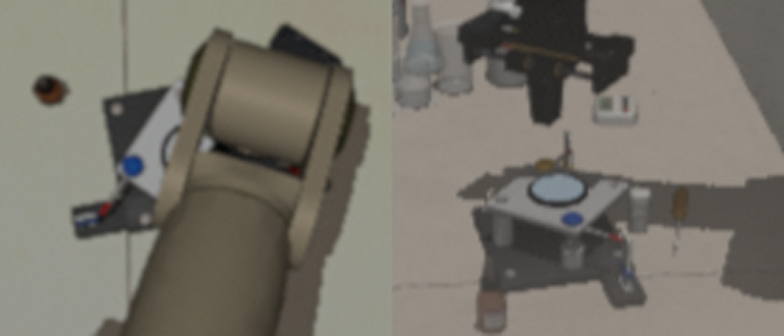

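>>> apply_moves(
  steps=[
    [-0.002,0.002,0.008,0],
    [0,0,0.01,0],
    [0,0,0.01,0],
    [0,0,0.01,0],
    [0,0,0.007,0],
    [0,0,0.004,0],
    [0,0,0.002,0],
    [-0.0003,0,0.002,0],
    [-0.0004,0,0.002,0],
    [-0.0003,0,0.001,0],
    [0,0,0,0],
    [0,0,0,0],
  ],
)

```text
clock: 12.4
tool_pos: [0.5591, -0.0667, 0.0709]
tool_rot: [0.887, 0.462, 0.0, 0.0]
force: [0.8, 3.4, 3.8]
opening: 0.006
grasp_force: 1.8
```

Run:
```python
from h import *
st(mw(0,-.064,.074));red(avg('side',3),-1)
```

```text
t 12.4 [ 0.5591 -0.0667  0.0709] F [0.8 3.4 3.8] yang -0.61 z [ 0.001  0.    -1.   ] need [ 0.003  -0.001  -0.0031]
red n 4 px [176.5  267.75] z [31.8 44.1 55.9 59.2]
```

>>> apply_moves(
  steps=[
    [0,0,0.002,0],
    [0,0,0.002,0],
    [0,0,0.002,0],
    [0,0,0.002,0],
    [0,0,0,0],
    [0,0,0,0],
  ],
)

```text
clock: 13.05
tool_pos: [0.559, -0.0672, 0.0628]
tool_rot: [0.887, 0.462, 0.0, 0.0]
force: [-0.9, 1.5, 8.5]
opening: 0.007
grasp_force: 3.9
```

```bash
cat > y.py <<'E'
from h import *
st(mw(0,-.064,.074));c=avg('side',6);red(c,-1)
P=pts(c)
for v in range(165,190):print(v,' '.join('%4d/%3d'%(c['image'][v,u,2]-c['image'][v,u,0],1000*P[v,u,2]) for u in range(262,273)))
E
python3 y.py
```

```text
t 13.05 [ 0.559  -0.0672  0.0628] F [-0.9  1.5  8.5] yang -0.61 z [ 0.001 -0.001 -1.   ] need [ 0.0035 -0.0011 -0.0112]
red n 10 px [179.5 268. ] z [29.2 30.  32.1 33.7 33.9 36.1 36.2 37.1 46.3 49.5]
165    3/137   12/135   12/132    3/128    3/125    8/  0    9/  1    5/139    4/139    3/141    3/141
166    3/133    4/119    4/123    3/124    5/ 75   11/ 76   14/  1   13/  1   13/  2   12/  1   10/  1
167    3/116    2/115    2/112    3/110    7/ 72    8/ 77   12/  1   16/  2   17/  1   16/  1   15/  2
168    2/113    3/112    2/108    4/106    9/ 68    6/ 76    8/ 76   14/  1   17/  0   17/  0   17/  1
169    2/110    2/108    2/107    4/103    8/ 65    6/ 71    6/ 74   15/  1   17/  2   17/  0   17/  1
170    2/106    2/105    2/101    5/ 99    9/ 60    6/ 67    5/ 69   15/  1   17/  1   17/  1   17/  1
171    2/102    2/ 99    3/ 97    5/ 94    8/ 56    6/ 63    6/ 67   14/  1   17/  0   16/  2   17/  1
172    3/ 99    2/ 95    3/ 93    5/ 90    8/ 52    5/ 60    5/ 63   14/  1   17/  1   17/  1   17/  1
173    2/ 95    2/ 92    2/ 89    7/ 86    9/ 48    5/ 54    5/ 58   13/  2 
[... 974 characters left out ...]
9    1/ 57    1/ 58    1/ 56    4/ 57    4/ 56    3/ 56    2/ 56    3/ 16    6/ 14
184   -8/ 66   -8/ 67   -9/ 66   -8/ 66   -6/ 66   -1/ 64   -1/ 57    0/ 57    1/ 57    2/ 57    3/ 56
185  -16/ 67  -16/ 68  -16/ 67  -15/ 67  -15/ 66  -13/ 67  -13/ 67   -9/ 65   -4/ 63   -1/ 58    1/ 57
186  -18/ 69  -19/ 68  -18/ 68  -19/ 67  -19/ 68  -19/ 67  -19/ 68  -17/ 67  -15/ 67  -11/ 67   -5/ 65
187  -19/ 69  -20/ 69  -18/ 70  -19/ 68  -19/ 69  -20/ 68  -20/ 67  -19/ 68  -19/ 67  -18/ 66  -15/ 67
188  -20/ 70  -19/ 70  -19/ 70  -19/ 69  -19/ 68  -20/ 69  -20/ 69  -19/ 69  -20/ 69  -20/ 68  -18/ 67
189  -19/ 71  -19/ 71  -19/ 69  -19/ 71  -20/ 70  -19/ 69  -20/ 69  -19/ 69  -19/ 67  -19/ 68  -18/ 69
```

>>> apply_moves(
  steps=[
    [0,0,0.002,0],
    [0,0,0.002,0],
    [0,0,0.0015,0],
    [0,0,0,0],
    [0,0,0,0],
  ],
)

```text
clock: 13.77
tool_pos: [0.5591, -0.0672, 0.0577]
tool_rot: [0.887, 0.462, 0.0, 0.001]
force: [-1.1, 1.6, 9.7]
opening: 0.005
grasp_force: 5.1
```

```bash
python3 y.py | sed -n '1,2p;12,24p'
```

```text
t 13.77 [ 0.5591 -0.0672  0.0577] F [-1.1  1.6  9.7] yang -0.61 z [ 0.001 -0.001 -1.   ] need [ 0.0034 -0.0013 -0.0164]
red n 7 px [180.57 267.71] z [28.5 29.3 30.1 32.  38.3 40.5 41.1]
174    2/ 92    3/ 88    3/ 86    6/ 84    9/ 44    5/ 51    5/ 55   12/  0   16/  1   17/  0   17/  1
175    3/ 88    2/ 85    3/ 81    7/  2   10/ 40    5/ 47    5/ 51   11/  1   16/  3   17/  0   17/  1
176    2/ 84    1/ 80    4/ 76   12/  1   13/ 38    6/ 43    5/ 46   11/  1   16/  2   17/  1   17/  1
177    1/ 79    2/ 77    5/ 74   15/  2   22/ 36    9/ 41    5/ 44   11/  2   16/  1   17/  1   17/  0
178    2/ 75    2/ 73    5/ 69   16/  0   25/ 35   16/ 37    8/ 40   14/  0   16/  1   17/  1   17/  1
179    2/ 70    2/ 68    6/ 65   15/  0   25/ 31   23/ 36   20/ 37   26/ 35   18/  1   17/  1   17/  1
180    2/ 67    3/ 64    6/  2   12/ 22   22/ 43   27/ 41   35/ 38   37/ 31   20/  2   17/  0   17/  2
181    5/ 64    4/  0    5/ 44    7/ 42   15/ 40   25/ 29   33/ 30   30/ 28   15/ 14   13/ 12   13/  1
182   20/ 57    8/ 44    4/ 43    3/ 15    8/ 22   13/ 22   16/ 24   13/ 22    7/ 15    5/ 14    8/  1
183   29/ 55    9/ 51    3/ 51    2/ 14    3/ 18    4/ 21    5/ 20    4/ 20    3/ 13    4/ 15    5/ 14
184   15/ 53    4/ 52    1/ 52    1/ 51    2/ 51    2/ 51    2/ 51    3/ 16    3/ 15    2/ 14    3/ 14
185   -6/ 62   -7/ 62   -8/ 62   -6/ 63   -2/ 59   -1/ 52    0/ 51    0/ 51    1/ 52    2/ 50    2/ 15
186  -15/ 63  -15/ 64  -15/ 63  -14/ 64  -13/ 63  -13/ 63  -12/ 61   -9/ 62   -2/ 60    0/ 52    2/ 52
```

>>> apply_moves(
  steps=[
    [0,0,0.0012,0],
    [0,0,0.0009,0],
    [0,0,0,0],
    [0,0,0,0],
    [0,0,0,0],
  ],
)

```text
clock: 14.48
tool_pos: [0.5594, -0.0672, 0.0563]
tool_rot: [0.887, 0.462, 0.001, 0.001]
force: [-2.2, 2.6, 16.3]
opening: 0.004
grasp_force: 8.3
```

```bash
python3 y.py | sed -n '1,2p;12,22p'
```

```text
t 14.48 [ 0.5594 -0.0672  0.0563] F [-2.2  2.6 16.3] yang -0.61 z [ 0.002 -0.001 -1.   ] need [ 0.0033 -0.0014 -0.0177]
red n 10 px [180.4 267.4] z [23.4 28.9 30.  32.6 33.1 36.2 38.1 38.6 39.1 40.2]
174    2/ 91    2/ 88    3/ 86    7/  1    9/ 44    5/ 52    5/ 55   11/  1   16/  1   17/  1   17/  1
175    2/ 89    2/ 85    4/ 82    8/  1    9/ 41    5/ 49    5/ 51   12/  1   16/  2   17/  0   17/  0
176    2/ 83    2/ 81    4/ 77   12/  1   14/ 37    6/ 45    5/ 48   11/  2   15/  1   17/  2   17/  2
177    2/ 81    3/ 78    5/ 73   15/  1   22/ 36    9/ 42    5/ 44   11/  2   16/  1   16/  1   17/  2
178    2/ 75    2/ 73    5/ 69   16/  0   25/ 34   16/ 38    9/ 40   14/  2   16/  1   17/  0   17/  1
179    3/ 73    3/ 70    6/ 65   15/  1   27/ 32   31/ 36   25/ 36   28/ 36   19/  1   17/  0   18/  1
180    2/ 69    3/ 64    6/ 61   12/ 23   23/ 23   34/ 39   42/ 38   38/ 33   20/  0   17/  0   17/  0
181    4/ 65    3/  1    4/  2    8/ 41   16/ 40   29/ 38   33/ 30   30/ 28   16/ 14   12/ 14   14/  0
182   13/ 57    6/ 44    4/ 42    4/ 41   11/ 23   12/ 23   12/ 24   12/ 23    7/ 14    6/ 14    8/  1
183   27/ 55    9/ 49    3/ 14    2/ 15    4/ 18    3/ 21    4/ 21    3/ 20    3/ 14    3/ 14    6/ 14
184   23/ 51    6/ 50    2/ 50    2/ 50    2/ 50    2/ 18    2/ 16    2/ 16    2/ 14    2/ 14    4/ 14
```

Run:
```python
from h import *
import pickle
t0,s0=pickle.load(open('ref.pkl','rb'))
c=avg('side',4)
print('front corner',mw(-.0834,0,.062).round(4))
print('top vial',ray(t0,267.2,227.3,.053).round(4))
for d in(s0,c):
    P=pts(d);m=(P[...,0]<.48)&(P[...,0]>.41)&(abs(P[...,1]+.01)<.05)&(P[...,2]>.048)&(P[...,2]<.058);u=P[m];print(m.sum(),np.median(u,0).round(4),np.ptp(u,0).round(3),np.argwhere(m).mean(0).round(2))
I=np.hstack([x['image'][165:225,240:315] for x in(s0,c)]).astype('uint8')
cv2.imwrite('pics/c5.png',cv2.resize(I,None,fx=5.3,fy=5.3,interpolation=cv2.INTER_CUBIC))
```

```text
front corner [ 0.4668 -0.015   0.062 ]
top vial [ 0.4548 -0.0262  0.053 ]
34 [ 0.456  -0.0189  0.0538] [0.022 0.023 0.007] [188.26 292.82]
41 [ 0.4582 -0.0169  0.0532] [0.035 0.033 0.007] [188.66 291.68]
```

View pics/c5.png

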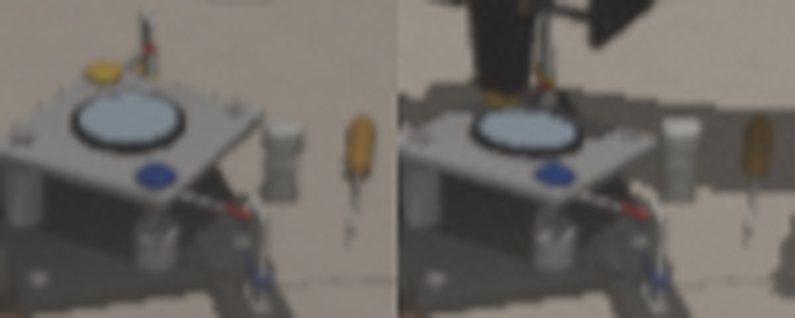

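Run:
```python
from h import *
from scipy.spatial.transform import Rotation as R
st(mw(0,-.064,.074));s=manip.observe();print(s['ft_torque'].round(2),s['tau'].round(1))
r=R.from_quat(s['tool_rot']).as_matrix()
c=avg('side',2);P=pts(c);I=c['image'].max(-1)
Q=(P-s['tool_pos'])@r
m=(abs(Q[...,0])<.04)&(abs(Q[...,1])<.06)&(Q[...,2]>-.06)&(Q[...,2]<.006)&(I<70)
for a in np.arange(-.06,.006,.006):
    k=m&(Q[...,2]>a)&(Q[...,2]<=a+.006)
    if k.any():print(a.round(3),k.sum(),Q[k].min(0).round(3),Q[k].max(0).round(3))
mc=(mw(0,0,.07)-s['tool_pos'])@r;print('mirror c',mc.round(4))
```

```text
t 14.98 [ 0.5594 -0.0672  0.0564] F [-2.9  2.4 16.2] yang -0.61 z [ 0.002 -0.001 -1.   ] need [ 0.0033 -0.0015 -0.0176]
[0.44 0.58 0.05] [ -1.2 -39.1 -17.2  -0.3  -0.9   0. ]
-0.06 4 [ 0.008 -0.02  -0.058] [ 0.01   0.012 -0.056]
-0.054 16 [-0.009 -0.019 -0.054] [ 0.012  0.013 -0.048]
-0.048 22 [-0.01  -0.018 -0.048] [ 0.01   0.013 -0.043]
-0.042 21 [-0.011 -0.017 -0.042] [ 0.011  0.014 -0.036]
-0.036 17 [-0.009 -0.017 -0.036] [ 0.01   0.013 -0.03 ]
-0.03 18 [-0.005 -0.017 -0.03 ] [ 0.01   0.01  -0.024]
-0.024 15 [-0.006 -0.015 -0.024] [ 0.011  0.01  -0.018]
-0.018 17 [-0.005 -0.015 -0.018] [ 0.01   0.01  -0.012]
-0.012 16 [-0.006 -0.015 -0.012] [ 0.01   0.01  -0.006]
-0.006 9 [-0.009 -0.013 -0.005] [ 0.013  0.011 -0.   ]
-0.0 5 [-0.004 -0.053  0.   ] [ 0.026 -0.     0.006]
mirror c [ 0.0486 -0.0466 -0.0137]
```

```bash
cat > pl.py <<'E'
from h import *
import pickle
t0,s0=pickle.load(open('ref.pkl','rb'))
def fit(c,mask=None):
    P=pts(c)-M;cz,sz=np.cos(yaw),np.sin(yaw)
    X=P[...,0]*cz+P[...,1]*sz;Y=-P[...,0]*sz+P[...,1]*cz
    m=(abs(X)+abs(Y)<.072)&(np.hypot(X,Y)>.040)&(np.hypot(X,abs(Y)-.064)>.02)&(P[...,2]>.03)&(P[...,2]<.085)&(Y>-.03)
    m&=c['depth']>0
    A=np.c_[X[m],Y[m],np.ones(m.sum())];z=P[m][:,2];w=np.ones(len(z),bool)
    for _ in range(6):
        k=np.linalg.lstsq(A[w],z[w],rcond=None)[0];w=abs(z-A@k)<.003
    return k,w.sum()
def rep(c):
    k0,n0=fit(s0);k,n=fit(c);d=k-k0
    print('n',n0,n,'rest',k0.round(4),'diff',d.round(4))
    h=lambda x,y:1000*(d[0]*x+d[1]*y+d[2])
    print('drop pivot %.1f front %.1f blue %.1f yellow %.1f | tips b %.1f y %.1f'%(h(.0636,0),h(-.0834,0),h(0,.064),h(0,-.064),h(-.042,.1065),h(-.042,-.1065)))
E
python3 - <<'E'
from pl import *
rep(avg('side',8))
E
```

```text
n 174 126 rest [ 0.0004 -0.0052  0.0686] diff [ 0.1332  0.1283 -0.0079]
drop pivot 0.5 front -19.0 blue 0.3 yellow -16.1 | tips b 0.2 y -27.2
```

>>> apply_moves(
  steps=[
    [0,0,-0.0006,0],
    [0,0,-0.0006,0],
    [0,0,0,0],
    [0,0,0,0],
  ],
)

```text
clock: 15.82
tool_pos: [0.5592, -0.0671, 0.0569]
tool_rot: [0.887, 0.462, 0.0, 0.001]
force: [-1.8, 1.6, 11.0]
opening: 0.009
grasp_force: 5.4
```

Run:
```python
from pl import *
st(mw(0,-.064,.074));rep(avg('side',8))
```

```text
t 15.82 [ 0.5592 -0.0671  0.0569] F [-1.8  1.6 11. ] yang -0.61 z [ 0.001 -0.001 -1.   ] need [ 0.0033 -0.0013 -0.0171]
n 174 125 rest [ 0.0004 -0.0052  0.0686] diff [ 0.1295  0.1287 -0.0078]
drop pivot 0.5 front -18.6 blue 0.5 yellow -16.0 | tips b 0.5 y -26.9
```

>>> apply_moves(
  steps=[
    [0,0,-0.001,0],
    [0.0005,0,-0.001,0],
    [0.0005,0,0,0],
    [0,0,0,0],
    [0,0,0,0],
  ],
)

```text
clock: 16.63
tool_pos: [0.5592, -0.0669, 0.0586]
tool_rot: [0.887, 0.462, -0.0, 0.001]
force: [-3.4, -1.9, 9.5]
opening: 0.005
grasp_force: 5.0
```

Run:
```python
from pl import *
st(mw(0,-.064,.074));rep(avg('side',8))
```

```text
t 16.63 [ 0.5592 -0.0669  0.0586] F [-3.4 -1.9  9.5] yang -0.61 z [-0.    -0.002 -1.   ] need [ 0.0031 -0.0012 -0.0154]
n 174 128 rest [ 0.0004 -0.0052  0.0686] diff [ 0.1164  0.1154 -0.007 ]
drop pivot 0.4 front -16.7 blue 0.4 yellow -14.4 | tips b 0.4 y -24.2
```

>>> apply_moves(
  steps=[
    [0,0,0.0006,0],
    [0,0,0.0006,0],
    [0,0,0,0],
    [0,0,0,0],
    [0,0,0,0],
  ],
)

```text
clock: 17.45
tool_pos: [0.5593, -0.0669, 0.0575]
tool_rot: [0.887, 0.462, -0.0, 0.001]
force: [-3.1, -2.4, 10.8]
opening: 0.003
grasp_force: 5.2
```

Run:
```python
from pl import *
st(mw(0,-.064,.074));rep(avg('side',8))
```

```text
t 17.45 [ 0.5593 -0.0669  0.0575] F [-3.1 -2.4 10.8] yang -0.61 z [ 0.    -0.002 -1.   ] need [ 0.0031 -0.0013 -0.0165]
n 174 134 rest [ 0.0004 -0.0052  0.0686] diff [ 0.1268  0.1253 -0.0076]
drop pivot 0.5 front -18.2 blue 0.4 yellow -15.6 | tips b 0.4 y -26.3
```

>>> apply_moves(
  steps=[
    [0.0005,0,0.0006,0],
    [0.0005,0,0.0006,0],
    [0,0,0,0],
    [0,0,0,0],
    [0,0,0,0],
  ],
)

```text
clock: 18.27
tool_pos: [0.5595, -0.0668, 0.0565]
tool_rot: [0.887, 0.462, -0.001, 0.001]
force: [-7.4, -6.2, 14.0]
opening: 0.002
grasp_force: 6.9
```

Run:
```python
from pl import *
from scipy.spatial.transform import Rotation as R
st(mw(0,-.064,.074));c=avg('side',8);rep(c);s=manip.observe();print(s['ft_torque'].round(2),s['joint_positions'].round(3))
# changes vs ref outside arm/plate: mount scale & base shift
d=np.abs(c['image']-s0['image']).max(-1)
for n,(a,b,e,f) in dict(bluescale=(200,226,284,293),base=(205,228,240,280),vial=(185,206,288,299)).items():
    A=s0['image'][a:b,e:f].mean(-1).astype('float32');B=c['image'][a:b,e:f].mean(-1).astype('float32')
    print(n,cv2.phaseCorrelate(A-A.mean(),B-B.mean()))
P=pts(c)
v,u=np.where((P[...,0]>.44)&(P[...,0]<.475)&(P[...,1]>-.045)&(P[...,1]<.0)&(P[...,2]>.025)&(P[...,2]<.06))
for z in (.030,.035,.04,.045,.05,.055):
    k=abs(P[v,u,2]-z)<.0025;print(z,k.sum(),P[v[k],u[k]].max(0).round(3) if k.any() else '')
```

```text
t 18.27 [ 0.5595 -0.0668  0.0565] F [-7.4 -6.2 14. ] yang -0.61 z [-0.001 -0.003 -1.   ] need [ 0.0028 -0.0014 -0.0175]
n 174 129 rest [ 0.0004 -0.0052  0.0686] diff [ 0.1318  0.1323 -0.008 ]
drop pivot 0.4 front -19.0 blue 0.5 yellow -16.5 | tips b 0.6 y -27.6
[-0.91  1.25  0.02] [-0.325  0.6    1.58  -0.003  0.962  0.286]
bluescale ((0.47343672266041814, 0.7906710440744842), 0.7475981349317135)
base ((0.07640972049470207, 0.08756624733376484), 1.0124103131393591)
vial ((-0.17710622640310447, -0.1301188915918221), 0.4431347921490669)
0.03 8 [ 0.464 -0.013  0.032]
0.035 7 [ 0.461 -0.012  0.036]
0.04 10 [ 0.467 -0.011  0.041]
0.045 13 [ 0.472 -0.011  0.047]
0.05 15 [ 0.475 -0.011  0.052]
0.055 23 [ 0.464 -0.013  0.055]
```

>>> apply_moves(
  steps=[
    [-0.001,0,-0.001,0],
    [-0.0005,0,-0.003,0],
    [0,0,-0.004,0],
    [0,0,-0.004,0],
    [0,0,-0.004,0],
    [0,0,-0.004,0],
    [0,0,-0.004,0],
    [0,0,0,0],
    [0,0,0,0],
  ],
)

```text
clock: 19.42
tool_pos: [0.5589, -0.0665, 0.0794]
tool_rot: [0.887, 0.462, -0.0, -0.0]
force: [-0.3, -0.2, -0.5]
opening: 0.003
grasp_force: 0.0
```

Run:
```python
from pl import *
st(mw(0,-.064,.074));c=avg('side',5);rep(c)
P=pts(c)
s=manip.observe()
from scipy.spatial.transform import Rotation as R
# pad centre now from side rays and finger silhouette columns near tip
I=c['image'];w=np.clip(I[...,2]-I[...,0]-20,0,None);vv,uu=np.indices(w.shape);w=w*(abs(uu-259)<7)*(abs(vv-178)<5)
print('pad px',(w*uu).sum()/w.sum(),(w*vv).sum()/w.sum(),'tcp px',proj(c,s['tool_pos']))
for v in range(160,182,2):print(v,' '.join('%3d/%3d'%(I[v,u].max(),1000*P[v,u,2]) for u in range(250,276,2)))
```

```text
t 19.42 [ 0.5589 -0.0665  0.0794] F [-0.3 -0.2 -0.5] yang -0.61 z [-0. -0. -1.] need [ 0.003  -0.0007  0.0054]
n 174 168 rest [ 0.0004 -0.0052  0.0686] diff [ 0.0029  0.0023 -0.0003]
drop pivot -0.1 front -0.5 blue -0.1 yellow -0.4 | tips b -0.1 y -0.6
pad px 259.1487758945386 178.69365976145636 tcp px [[259.26524474 175.36403215]]
160 138/  2 127/  0  46/134  42/149  43/150  42/153  44/155  55/149  53/143  87/  1  69/157  69/160  70/159
162 151/  1 146/  2  53/128  42/126  42/125  41/133  42/134  42/131 115/  1 150/  1 148/  1 129/  2 115/  1
164 152/  2 147/  0  63/121  42/121  41/124  43/125  44/127  42/123 136/  2 152/  1 152/  1 152/  2 149/  0
166 151/  1 147/  0  68/113  44/114  43/114  43/119  42/120  45/114 121/ 76 146/  0 151/  0 152/  0 150/  1
168 150/  1 149/  1  82/105  42/107  42/106  45/112  43/114  45/107  99/ 68 104/ 77 151/  2 152/  0 152/  1
170 152/  1 152/  1  92/ 98  43/100  40/100  43/105  42/105  49/100 102/ 60 102/ 69 151/  3 152/  1 152/  1
172 151/  0 150/  0 101/ 91  44/ 93  44/ 94  43/ 97  42/ 98  56/ 92 108/ 53 102/ 63 149/  2 151/  2 151/  1
174 151/  2 151/  2 109/  1  46/ 85  42/ 87  43/ 89  43/ 90  74/  0 101/ 64  83/ 55 144/  1 151/  0 151/  1
176 150/  0 150/  1 147/  1 102/  1  55/ 80  46/ 83  87/  0  90/ 63  82/ 38  98/ 47 143/  1 150/  2 150/  0
178 148/  1 147/  1 146/  1  98/ 72  86/ 74  85/ 74  86/ 73  92/ 67  86/ 36  98/ 38 142/  1 151/  2 150/  3
180  88/  1  87/  0  82/ 68  77/ 68  88/ 68  89/ 68  77/ 68  74/ 68  74/ 68  81/ 68 116/ 67 135/  1 145/  1
```

>>> apply_moves(
  steps=[
    [0.003,-0.003,0,0],
    [0,0,0.003,0],
    [0,0,0.003,0],
    [-0.0003,0,0.003,0],
    [-0.0003,0,0.003,0],
    [-0.0002,0,0.003,0],
    [-0.0001,0,0.003,0],
    [0,0,0.002,0],
    [0,0,0.0015,0],
    [0,0,0,0],
    [0,0,0,0],
  ],
)

```text
clock: 20.58
tool_pos: [0.5584, -0.063, 0.0589]
tool_rot: [0.887, 0.462, 0.001, 0.001]
force: [-0.8, 1.5, 10.8]
opening: 0.004
grasp_force: 5.0
```

Run:
```python
from pl import *
st(mw(0,-.064,.074));rep(avg('side',6))
```

```text
t 20.58 [ 0.5584 -0.063   0.0589] F [-0.8  1.5 10.8] yang -0.61 z [ 0.002 -0.    -1.   ] need [ 0.0004  0.0017 -0.0151]
n 174 132 rest [ 0.0004 -0.0052  0.0686] diff [ 0.1155  0.1132 -0.0069]
drop pivot 0.5 front -16.5 blue 0.4 yellow -14.1 | tips b 0.3 y -23.8
```

>>> apply_moves(
  steps=[
    [0,0,0.0008,0],
    [0,0,0,0],
    [0,0,0,0],
    [0,0,0,0],
  ],
)

```text
clock: 21.22
tool_pos: [0.5585, -0.063, 0.0583]
tool_rot: [0.887, 0.462, 0.001, 0.001]
force: [-1.1, 2.1, 10.0]
opening: 0.005
grasp_force: 5.2
```

Run:
```python
from pl import *
st(mw(0,-.064,.074));rep(avg('side',6))
```

```text
t 21.22 [ 0.5585 -0.063   0.0583] F [-1.1  2.1 10. ] yang -0.61 z [ 0.002 -0.    -1.   ] need [ 0.0003  0.0017 -0.0157]
n 174 123 rest [ 0.0004 -0.0052  0.0686] diff [ 0.1216  0.1204 -0.0073]
drop pivot 0.4 front -17.5 blue 0.4 yellow -15.0 | tips b 0.4 y -25.3
```

Advance in small steps towards the previous block depth.

>>> apply_moves(
  steps=[
    [0,0,0.0008,0],
    [0,0,0.0006,0],
    [0,0,0,0],
    [0,0,0,0],
    [0,0,0,0],
  ],
)

```text
clock: 21.93
tool_pos: [0.5585, -0.0629, 0.057]
tool_rot: [0.887, 0.462, 0.001, 0.001]
force: [-1.1, 2.4, 10.5]
opening: 0.004
grasp_force: 5.6
```

Run:
```python
from pl import *
st(mw(0,-.064,.074));rep(avg('side',6))
```

```text
t 21.93 [ 0.5585 -0.0629  0.057 ] F [-1.1  2.4 10.5] yang -0.61 z [ 0.002 -0.    -1.   ] need [ 0.0003  0.0017 -0.017 ]
n 174 122 rest [ 0.0004 -0.0052  0.0686] diff [ 0.1267  0.1276 -0.0078]
drop pivot 0.3 front -18.3 blue 0.4 yellow -15.9 | tips b 0.5 y -26.7
```

>>> apply_moves(
  steps=[
    [0,0,0.0006,0],
    [0,0,0,0],
    [0,0,0,0],
    [0,0,0,0],
  ],
)

```text
clock: 22.57
tool_pos: [0.5586, -0.0629, 0.0566]
tool_rot: [0.887, 0.462, 0.001, 0.001]
force: [-2.1, 3.0, 13.1]
opening: 0.006
grasp_force: 6.5
```

Run:
```python
from pl import *
st(mw(0,-.064,.074));rep(avg('side',6))
```

```text
t 22.57 [ 0.5586 -0.0629  0.0566] F [-2.1  3.  13.1] yang -0.61 z [ 0.003 -0.    -1.   ] need [ 0.0003  0.0016 -0.0174]
n 174 126 rest [ 0.0004 -0.0052  0.0686] diff [ 0.1312  0.1303 -0.0079]
drop pivot 0.5 front -18.8 blue 0.5 yellow -16.2 | tips b 0.5 y -27.3
```

```bash
cat > tq.py <<'E'
from h import *
from scipy.spatial.transform import Rotation as R
F=[];T=[]
for _ in range(4):
    manip.capture('top');s=manip.observe();F.append(s['force']);T.append(s['ft_torque'])
F=np.mean(F,0);T=np.mean(T,0);r=R.from_quat(s['tool_rot']).as_matrix()
print('F tool',(r.T@F).round(2),'T tool',(r.T@T).round(3))
E
python3 tq.py
```

```text
F tool [  1.03  -2.4  -12.7 ] T tool [ 0.462  0.14  -0.019]
```

>>> apply_moves(
  steps=[
    [0,0,-0.003,0],
    [0,0,-0.003,0],
    [0,0,0,0],
    [0,0,0,0],
  ],
)

```text
clock: 23.4
tool_pos: [0.5583, -0.0629, 0.0621]
tool_rot: [0.887, 0.462, 0.001, 0.0]
force: [-0.9, 1.8, 8.0]
opening: 0.006
grasp_force: 4.2
```

```bash
python3 tq.py
```

```text
F tool [ 0.91 -1.97 -8.5 ] T tool [ 0.329  0.057 -0.016]
```

>>> apply_moves(
  steps=[
    [0,0,0.003,0],
    [0,0,0.0025,0],
    [0,0,0,0],
    [0,0,0,0],
    [0,0,0,0],
  ],
)

```text
clock: 24.02
tool_pos: [0.5585, -0.0629, 0.0569]
tool_rot: [0.887, 0.462, 0.001, 0.001]
force: [-1.4, 1.7, 11.3]
opening: 0.005
grasp_force: 5.6
```

Run:
```python
from pl import *
st(mw(0,-.064,.074));c=avg('side',8);rep(c)
for n,d in(('rest',s0),('now',c)):
    I=d['image'];print(n)
    for v in range(170,186):print(v,' '.join('%3d,%3d'%(I[v,u,2]-I[v,u,1],I[v,u,1]-I[v,u,0]) for u in range(262,272)))
u=np.array([-.7071,-.7071]);pv=np.array([.0636,0])
for th in(0,.15,.16,.17,.18,.19,.2,.21):
  o=[]
  for L in(.15,.145,.14):
    r=L*np.cos(th)+.005*np.sin(th);z=.062-L*np.sin(th);o.append(proj(c,mw(*(pv+r*u),z))[0].round(2))
  print(th,round(62-150*np.sin(th),1),*o)
for x in(-.045,-.039):
  for z in(.0265,.0315,.0365): print(x,z,proj(c,mw(x,-.1095,z)).round(2),proj(c,mw(x,-.1345,z)).round(2))
print(proj(c,mw(-.042,-.1095,.076)))
I=c['image'][160:195,245:290].astype('uint8')
cv2.imwrite('pics/c6.png',cv2.resize(cv2.convertScaleAbs(I,alpha=1.6),None,fx=16,fy=16,interpolation=cv2.INTER_CUBIC))
```

```text
t 24.02 [ 0.5585 -0.0629  0.0569] F [-1.4  1.7 11.3] yang -0.61 z [ 0.002 -0.    -1.   ] need [ 0.0003  0.0016 -0.0171]
n 174 123 rest [ 0.0004 -0.0052  0.0686] diff [ 0.1295  0.1314 -0.0079]
drop pivot 0.4 front -18.7 blue 0.6 yellow -16.3 | tips b 0.7 y -27.3
rest
170   7,  8   7,  8   7,  8   7,  8   5,  6   2,  3   2,  3   6,  7   7,  8   7,  8
171   7,  9   7,  8   7,  8   7,  7   5,  6   2,  3   2,  4   6,  7   7,  8   7,  8
172   7,  8   7,  8   7,  8   8,  7   5,  6   5,  4   9,  4   8,  7   7,  9   7,  8
173   7,  8   7,  8   8,  8   7,  7   7,  6  22,  3  26,  3  13,  6   8,  8   8,  8
174   7,  9   7,  8   7,  8   7,  7  11,  4  30,  2  27,  3  11,  6   7,  8   7,  8
175   7,  9   7,  8   6,  7   5,  5  10,  2  16,  2   8,  3   6,  6   7,  8   7,  8
176   9, 15   6,  8   5,  4   4,  5   6,  7   3,  4   2,  4   4,  6   6,  8   7,  8
177  14, 32   6, 10   4,  4   6, 10  13, 25   5, 11   2,  4   5,  6   6,  8   7,  8
178  17, 42   7, 10   3,  5   7, 10  12, 24   7, 13   2,  6   5,  9   7,  8   7,  7
179  13, 28   4,  6   3,  3   4,  5   4,  6   5, 12   6, 16   7, 19   8, 10  
[... 1948 characters left out ...]
179.64] [266.86 180.04]
0.16 38.1 [268.33 179.64] [267.58 180.03] [266.83 180.43]
0.17 36.6 [268.3  180.05] [267.55 180.43] [266.81 180.81]
0.18 35.1 [268.27 180.46] [267.53 180.83] [266.78 181.19]
0.19 33.7 [268.23 180.88] [267.49 181.23] [266.75 181.58]
0.2 32.2 [268.2  181.29] [267.46 181.63] [266.72 181.97]
0.21 30.7 [268.16 181.7 ] [267.42 182.03] [266.68 182.35]
-0.045 0.0265 [[268.97 181.96]] [[267.16 178.62]]
-0.045 0.0315 [[268.97 180.67]] [[267.15 177.34]]
-0.045 0.0365 [[268.97 179.37]] [[267.15 176.06]]
-0.039 0.0265 [[267.26 182.18]] [[265.47 178.83]]
-0.039 0.0315 [[267.26 180.88]] [[265.46 177.55]]
-0.039 0.0365 [[267.25 179.59]] [[265.46 176.27]]
[[268.08292332 169.05794803]]
```

View pics/c6.png

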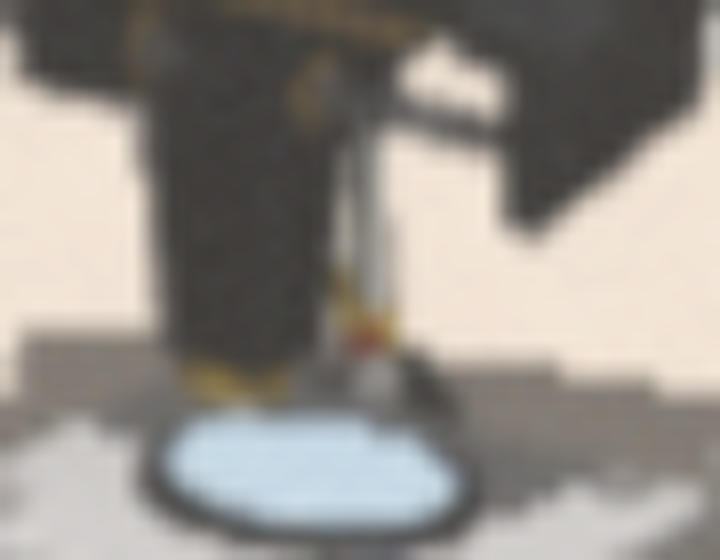

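>>> apply_moves(
  steps=[
    [0,0,0.0005,0],
    [0,0,0.0005,0],
    [0,0,0,0],
    [0,0,0,0],
    [0,0,0,0],
    [0,0,0,0],
    [0,0,0,0],
    [0,0,0,0],
    [0,0,0,0],
    [0,0,0,0],
    [0,0,0,0],
    [0,0,0,0],
  ],
)

```text
clock: 25.42
tool_pos: [0.5587, -0.063, 0.0564]
tool_rot: [0.887, 0.462, 0.001, 0.001]
force: [-2.1, 3.1, 16.6]
opening: 0.004
grasp_force: 8.1
```

```bash
python3 tq.py
python3 - <<'E'
from pl import *
st(mw(0,-.064,.074));c=avg('side',6);rep(c)
I=c['image']
for v in range(178,184):print(v,' '.join('%3d,%3d'%(I[v,u,2]-I[v,u,1],I[v,u,1]-I[v,u,0]) for u in range(265,271)))
# anything low near gripper body: points of arm (dark) below z .13 away from finger
P=pts(c);s=manip.observe()
from scipy.spatial.transform import Rotation as R
Q=(P-s['tool_pos'])@R.from_quat(s['tool_rot']).as_matrix()
m=(I.max(-1)<75)&(np.hypot(Q[...,0],Q[...,1])>.03)&(np.hypot(Q[...,0],Q[...,1])<.13)&(P[...,2]>.08)
i=np.argsort(P[...,2][m])[:8];print(P[m][i].round(3),Q[m][i].round(3))
E
```

```text
F tool [  0.77  -3.89 -16.2 ] T tool [ 0.675  0.092 -0.018]
t 25.62 [ 0.5586 -0.063   0.0564] F [-2.6  3.2 16.1] yang -0.61 z [ 0.003 -0.    -1.   ] need [ 0.0002  0.0016 -0.0176]
n 174 124 rest [ 0.0004 -0.0052  0.0686] diff [ 0.1317  0.1345 -0.008 ]
drop pivot 0.3 front -19.0 blue 0.6 yellow -16.7 | tips b 0.7 y -27.9
178   3,  7   8, 18   5, 11   2,  6   5,  8   7,  8
179   4,  5  10, 20  10, 20   9, 15   9, 18   8, 10
180   3,  4  10, 15  16, 20  21, 21  14, 24   8, 12
181   3,  3  12,  4  20,  8  22, 11  12, 18   7,  9
182   3,  1   9,  1  11,  2   7,  5   5,  7   3,  4
183   1,  1   3,  0   1,  1   2,  2   2,  1   1,  0
[[ 0.542 -0.037  0.12 ]
 [ 0.615 -0.117  0.123]
 [ 0.499  0.002  0.124]
 [ 0.612 -0.123  0.124]
 [ 0.496 -0.004  0.124]
 [ 0.481 -0.023  0.124]
 [ 0.632 -0.094  0.124]
 [ 0.477 -0.03   0.124]] [[ 0.012 -0.028 -0.063]
 [-0.012  0.077 -0.067]
 [ 0.019 -0.086 -0.068]
 [-0.019  0.078 -0.067]
 [ 0.012 -0.085 -0.068]
 [-0.012 -0.086 -0.068]
 [ 0.017  0.078 -0.067]
 [-0.019 -0.085 -0.068]]
```

>>> apply_moves(
  steps=[
    [0,0,-0.002,0],
    [0,0,-0.004,0],
    [0,0,-0.004,0],
    [0,0,-0.004,0],
    [0,0,-0.004,0],
    [0,0,-0.004,0],
    [0,0,-0.01,0],
    [0,0,-0.02,0],
    [0,0,-0.03,0],
    [0,0,-0.03,0],
    [0,0,0,0],
    [0,0,0,0],
  ],
)

```text
clock: 26.92
tool_pos: [0.5581, -0.0633, 0.1682]
tool_rot: [0.887, 0.462, 0.001, 0.001]
force: [-0.4, -0.4, 0.0]
opening: 0.003
grasp_force: 0.0
```

Run:
```python
from pl import *
st(mw(0,-.064,.074));c=avg('side',8);rep(c)
P0=pts(s0);P=pts(c);I=c['image']
for n,(a,b,e,f) in dict(bluescale=(200,226,284,294),base=(205,232,235,283),vial=(184,206,289,300),driver=(184,215,302,313),yscale=(165,177,263,272)).items():
    A=s0['image'][a:b,e:f];B=I[a:b,e:f]
    best=min(((np.abs(cv2.warpAffine(A.mean(-1).astype('float32'),np.float32([[1,0,dx],[0,1,dy]]),(f-e,b-a),borderMode=cv2.BORDER_REPLICATE)/A.mean()-B.mean(-1)/B.mean()).mean(),dx,dy) for dx in np.arange(-1.5,1.6,.25) for dy in np.arange(-1.5,1.6,.25)));print(n,best)
# vial geometry and depth-difference of everything in mount region
m=(np.abs(P[...,0]-.53)<.15)&(np.abs(P[...,1])<.16)&(c['depth']>0)&(s0['depth']>0)&(P[...,2]<.1)
d=P[...,2]-P0[...,2];k=m&(np.abs(d)>.006);print('changed px',k.sum());
for v,u in np.argwhere(k)[:40]:print((v,u),(1000*P0[v,u,2]).round(),(1000*P[v,u,2]).round(),end='; ')
```

```text
t 26.92 [ 0.5581 -0.0633  0.1682] F [-0.4 -0.4  0. ] yang -0.61 z [ 0.002 -0.001 -1.   ] need [0.0007 0.0015 0.0942]
n 174 173 rest [ 0.0004 -0.0052  0.0686] diff [ 0.0014  0.0006 -0.0001]
drop pivot -0.0 front -0.2 blue -0.1 yellow -0.2 | tips b -0.1 y -0.2
bluescale (np.float64(0.009644281132339694), np.float64(0.0), np.float64(0.0))
base (np.float64(0.007906893503229373), np.float64(0.0), np.float64(0.0))
vial (np.float64(0.18794838903914324), np.float64(1.5), np.float64(-0.75))
driver (np.float64(0.21683148018799672), np.float64(-0.5), np.float64(-1.5))
yscale (np.float64(0.026973788097444544), np.float64(0.0), np.float64(0.0))
changed px 0
```

```bash
python3 -c "
from plant import manip
print(manip.finish_job())"
```

```text
the job is handed in; nothing more can be done
None
```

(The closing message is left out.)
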